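# Lay the resonator bells out in their cradles

## Robot

A 6-joint arm with a two-finger parallel gripper is mounted at the origin on the work surface. World frame = base frame: x ahead of the robot, y to its left, z up, the work surface at z = 0. Lengths are in m, angles in rad, forces in N, time in s.
With the tool pointing down it reaches from about 0.3 to 0.775 m from the base axis. Payload 14.6 kg.
Tool frame: the origin (TCP) lies at the very end of the fingers, on their centre line; the grasp point (between the pads) lies 19 mm behind it; z points along the fingers, y is the line along which they close (so a half turn about z gives the same grasp; the last joint's range is limited). The gripper opens to 94 mm and grips with 3 to 60 N. Pads are 16 mm wide; open, the fingers measure 119 mm over their backs; the gripper's body (75 mm by 177 mm) begins 78 mm behind the grasp point.
Start: joints at [-1.251, 0.3, 1.521, -0, 1.321, -0.067], TCP at [0.207, -0.509, 0.205] pointing down, gripper open.
Joint ranges: [-3.03, 3.03], [-0.79, 2.21], [0.23, 2.52], [-1.04, 4.18], [0, 3.07], [-2.55, 2.55]. Speed limits (rad/s): [2.22, 2.22, 2.57, 3.14, 3.14, 3.14].

## Interface

Orientations are given as [roll, pitch, yaw] about the fixed x, y, z axes, in that order (R = Rz(yaw) Ry(pitch) Rx(roll)).
In Python, from station import ctrl, cams gives the robot as it stands. The module is installed in compiled form; this text tells all that it offers.
- The arm moves only by the tool arm_command, never from a script. Its argument "plan" is a list that holds one entry, the list of rows, each a list of 7 numbers: the shift along the tool's x, y, z in shares of 0.75 m (1.0 is 0.75 m), then the turn, a rotation vector about the tool's x, y, z in shares of 90 degrees (1.0 is 90 degrees), then the closure, from -1 (fully open) to 1 (shut). A call has 1 to 12 rows; each row is the pose to reach, as a shift and turn from the pose commanded when the call began, along the tool's axes at that moment; what a row does not reach only later rows make up. A row lasts 1/10 s, in which the tool goes at most 50 mm and 8.59 degrees, less where a joint would pass 70% of its speed; a pose out of reach is approached as far as the arm can. No shift or turn number may pass 1 either way. A call with a gripper value outside its range is refused whole. The fingers move at their own pace and stop on an object; "squeeze" is the grip in N (left out, the last holds). Time passes only in rows, so rows that repeat a pose let the fingers close. It gives the time, the measured TCP pose, the force, the opening and the grip force at its end, in the units of the state.
- ctrl.get_obs(): the state, without advancing time (a new reading comes with each control period).
- cams.camera(name): name is "scene" or "top" or "wrist"; returns (picture, depth): 384x512x3 uint8, blue, green, red; 384x512 float32, m along the optical axis (not along the pixel's ray), 0 where there is no reading.
- cams.camera_info(name): a dict with "fx", "fy", "cx", "cy" (pixels), "dist_coeffs" ([k1, k2, p1, p2, k3] as OpenCV has them; the pictures are not rectified), "world_to_cam" (4x4, takes a point from world to camera coordinates). Camera axes: x right, y down, z forward; pixel columns grow to the right and rows downward; lengths in m; the calibration is good to about 2 mm. A picture is of the moment at which its call begins: read the wrist's pose just before it. camera_info takes no time and is no camera call; for the wrist camera it gives the pose at the moment of the call.
- ctrl.hand_in(): hands the job in; it is judged then, once.
The state is a dict: "time_s": time; "qpos": joint angles; "joint_vel": joint speeds; "tau": joint torques, N m; "ee_pos": TCP position; "eef_rot": TCP orientation; "force": force on the tool from outside, world axes, zero at the start; "moment": the same for the moment, N m; "grip_width": finger opening in m; "grip_force": force on a finger pad.
Only numpy, scipy, OpenCV 4.12 (cv2) and the standard library are available. Lean on these libraries where they do the work, as an engineer would, in place of code of your own. Each camera call takes 0.05 s, during which the arm holds its last target. There are 200 camera calls.

## Task

Take the stack of four resonator bells apart and lay each one, bar up, in the cradle made for its length: flat on the felt between the two end stops, centred and in line with the cradle. Do not drop any bell, and leave all four lying there.

Things in the scene. Friction and masses are not known exactly. Their poses are not given: they have to be found in the camera images.
- bell_a: Shortest of four resonator bells: pale wooden box 99 long, 38 wide, 22 mm high under an aluminium bar 105 x 32 x 6 mm; flat bar top 30 mm above the underside. At the start bar up in the crooked stack, at the top of four. Origin: centre of underside; x lengthwise, y across, z up; ends alike. About 94 g; grip the box across y (38 mm).
- bell_b: Second shortest of four resonator bells: pale wooden box 124 long, 38 wide, 22 mm high under an aluminium bar 130 x 32 x 6 mm; flat bar top 30 mm above the underside. At the start bar up in the crooked stack, third from below. Origin: centre of underside; x lengthwise, y across, z up; ends alike. About 117 g; grip the box across y (38 mm).
- bell_c: Second longest of four resonator bells: pale wooden box 149 long, 38 wide, 22 mm high under an aluminium bar 155 x 32 x 6 mm; flat bar top 30 mm above the underside. At the start bar up in the crooked stack, second from below. Origin: centre of underside; x lengthwise, y across, z up; ends alike. About 139 g; grip the box across y (38 mm).
- bell_d: Longest of four resonator bells: pale wooden box 174 long, 38 wide, 22 mm high under an aluminium bar 180 x 32 x 6 mm; flat bar top 30 mm above the underside. At the start bar up in the crooked stack, at the bottom, on a black rubber mat 5 mm thick. Origin: centre of underside; x lengthwise, y across, z up; ends alike. About 162 g; grip the box across y (38 mm).
- cradle_a: Fixed cradle for the 105 mm bell: dark wooden board 143 x 58 x 12 mm with a grey felt inlay 105 x 44 mm (the seat, 15 mm above the table) and at each end a pale stop block reaching 24 mm above the table, 123 mm clear between stops (9 mm spare at each end of the bell); no side walls. Origin: on the table under the seat's centre; x lengthwise, y across, z up.
- cradle_b: Fixed cradle for the 130 mm bell: dark wooden board 168 x 58 x 12 mm with a grey felt inlay 130 x 44 mm (the seat, 15 mm above the table) and at each end a pale stop block reaching 24 mm above the table, 148 mm clear between stops (9 mm spare at each end of the bell); no side walls. Origin: on the table under the seat's centre; x lengthwise, y across, z up.
- cradle_c: Fixed cradle for the 155 mm bell: dark wooden board 193 x 58 x 12 mm with a grey felt inlay 155 x 44 mm (the seat, 15 mm above the table) and at each end a pale stop block reaching 24 mm above the table, 173 mm clear between stops (9 mm spare at each end of the bell); no side walls. Origin: on the table under the seat's centre; x lengthwise, y across, z up.
- cradle_d: Fixed cradle for the 180 mm bell: dark wooden board 218 x 58 x 12 mm with a grey felt inlay 180 x 44 mm (the seat, 15 mm above the table) and at each end a pale stop block reaching 24 mm above the table, 198 mm clear between stops (9 mm spare at each end of the bell); no side walls. Origin: on the table under the seat's centre; x lengthwise, y across, z up.
Things that resemble listed ones, but are neither listed nor needed, are in the scene too. Leave any purple or red look-alike of the cradle_b alone.

How it is judged:
By the outcome, as a careful person would: the job done as asked, in the order asked, and still so for the second after the job is handed in, with the robot touching nothing.
It also fails if it takes over 106 s, if anything falls off the work surface, if the arm or the gripper's body presses on something with over 40 N, if the wrist force passes 120 N, or if a joint passes its speed limit or range.

## Working session

There is one attempt and no reset: what is moved stays moved. The work goes in short steps, Python scripts to look and compute and a tool call to move; the robot and the scene stay as the last step left them, time stands still between calls to the robot, and variables do not carry over. Pictures are saved under pics/ and viewed, at most 14 in all, crops included, and the job is handed in when it is done.

Besides the shell and the picture viewer there is one more tool, called after "Request:" by a JSON object that holds its "op" and its "data". arm_command: Moves the arm, as the interface text tells. Its arguments: {"type":"object","properties":{"plan":{"type":"array"},"squeeze":{"type":"number"}},"required":["plan"]}

```bash
mkdir -p pics; ls
python3 - <<'E'
from station import ctrl,cams
import cv2,numpy as np
o=ctrl.get_obs();print({k:np.round(v,4).tolist() for k,v in o.items()})
for n in("scene","top"):
    p,d=cams.camera(n);cv2.imwrite(f"pics/{n}0.png",p);np.save(f"pics/{n}0.npy",d)
    i=cams.camera_info(n);print(n,i)
E
```

```text
pics
{'time_s': 0.0, 'qpos': [-1.2506, 0.3005, 1.5215, -0.0, 1.3207, -0.0666], 'joint_vel': [0.0007, 0.0007, -0.0003, 0.0005, 0.0001, 0.0019], 'tau': [-0.0012, -53.1811, -35.2735, 0.0708, 0.0244, -0.0001], 'ee_pos': [0.2074, -0.5091, 0.2049], 'eef_rot': [-3.1405, -0.0001, 0.3868], 'force': [0.9351, 0.6649, -0.6466], 'moment': [0.0241, 0.0208, 0.0559], 'grip_force': 0.0, 'grip_width': 0.0941}
scene {'fx': 395.93542336552457, 'fy': 395.93542336552457, 'cx': 258.1589599320452, 'cy': 190.1051604989681, 'dist_coeffs': array([-0.04983925,  0.        ,  0.        ,  0.        ,  0.        ]), 'world_to_cam': array([[ 0.1593886 ,  0.98704433, -0.01840571, -0.0989725 ],
       [ 0.76068119, -0.13467637, -0.6350011 , -0.27948413],
       [-0.62925305,  0.08721106, -0.77229193,  1.44184385],
       [ 0.        ,  0.        ,  0.        ,  1.        ]])}
top {'fx': 354.3047520872672, 'fy': 354.3047520872672, 'cx': 252.53642170238933, 'cy': 187.19491334737273, 'dist_coeffs': array([-0.0877874,  0.       ,  0.       ,  0.       ,  0.       ]), 'world_to_cam': array([[-0.01037562, -0.99992101, -0.00709413,  0.02700684],
       [-0.99799423,  0.01079818, -0.06237719,  0.44336272],
       [ 0.06244887,  0.0064327 , -0.99802743,  0.79106138],
       [ 0.        ,  0.        ,  0.        ,  1.        ]])}
```

View pics/top0.png

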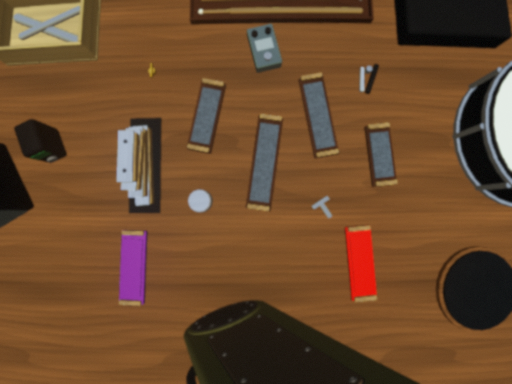

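View pics/scene0.png

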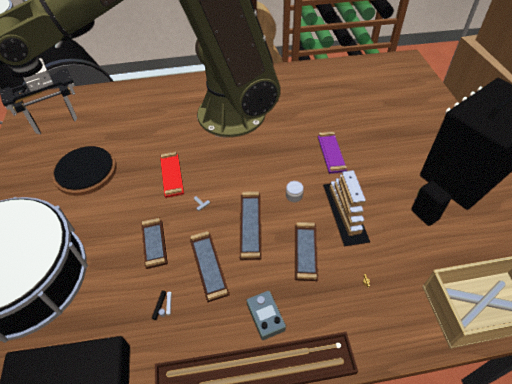

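The top view shows the stack at (137,165) and four felt cradles at (206,115), (265,162), (319,115) and (380,153). The purple (132,268) and red (361,263) boards are look-alikes, so I'll leave them alone. I'll measure the rest.

```bash
cat > h.py <<'E'
import cv2,numpy as np
from station import ctrl,cams
def rays(i,uv):
    K=np.array([[i["fx"],0,i["cx"]],[0,i["fy"],i["cy"]],[0,0,1]])
    n=cv2.undistortPoints(np.float64(uv).reshape(-1,1,2),K,i["dist_coeffs"]).reshape(-1,2)
    R=i["world_to_cam"][:3,:3];t=i["world_to_cam"][:3,3]
    return -R.T@t, np.c_[n,np.ones(len(n))]@R
def cloud(i,d):
    v,u=np.mgrid[:384,:512];c,r=rays(i,np.c_[u.ravel(),v.ravel()])
    P=c+r*d.reshape(-1,1);P[d.ravel()==0]=np.nan
    return P.reshape(384,512,3)
def plane(i,uv,z):
    c,r=rays(i,uv);return c+r*((z-c[2])/r[:,2])[:,None]
def rect(P):
    (c,(w,h),a)=cv2.minAreaRect(np.float32(P[:,:2]*1000))
    if w<h:w,h,a=h,w,a+90
    return np.round([c[0],c[1],w,h,(a+90)%180-90],1)
E
python3 - <<'E'
from h import *
for n in("top","scene"):
    i=cams.camera_info(n);p=cv2.imread(f"pics/{n}0.png");d=np.load(f"pics/{n}0.npy");P=cloud(i,d)
    print(n,"z table",np.nanmedian(P[...,2]))
    b,g,r=[p[...,k].astype(int) for k in range(3)]
    felt=((b-r>5)&(b>70)&(b<190)&(abs(b-g)<50)).astype(np.uint8)
    k,l,s,c=cv2.connectedComponentsWithStats(felt)
    for j in range(1,k):
        if 200<s[j,4]<5000:
            v,u=np.where(l==j);Q=plane(i,np.c_[u,v],.015)
            print(np.round(c[j]),s[j,4],rect(Q),"z",np.round(np.nanmedian(P[v,u,2]),4))
    # stack
    X=P[...,0];Y=P[...,1];Z=P[...,2]
    st=(X>.3)&(X<.65)&(Y>.2)&(Y<.42)
    for z in (.125,.095,.065,.035,.005):
        m=st&(abs(Z-z)<.005);v,u=np.where(m)
        if len(v)>20: print("layer",z,len(v),rect(plane(i,np.c_[u,v],z)),np.round(np.median(Z[m]),4))
p=cv2.imread("pics/top0.png")[95:225,95:195];q=cv2.imread("pics/scene0.png")[160:255,315:380]
cv2.imwrite("pics/c1.png",np.hstack([cv2.resize(p,(400,520),interpolation=2),cv2.resize(q,(356,520),interpolation=2)]))
E
```

```text
top z table 0.000499662154839875
[40. 21.] 355 [861.5 533.3 170.1  60.  -87.2] z 0.0431
[264.  47.] 867 [778.3  -7.8  96.6  57.9  13.5] z 0.034
[495. 123.] 691 [ 595.5 -564.8  311.7   84.    -5.1] z 0.1254
[319. 115.] 1156 [ 610.2 -132.2  153.    41.7    9.7] z 0.0145
[463. 109.] 204 [ 626.6 -481.8  125.8   19.9  -24.9] z 0.0136
[206. 116.] 949 [611.4 129.3 127.4  41.4 -12.4] z 0.0146
[264. 162.] 1405 [501.4  -5.  176.8  41.9  -8.5] z 0.0146
[381. 154.] 785 [ 516.5 -275.7  102.8   42.2    5.4] z 0.0144
[134. 184.] 213 [480.3 307.9 165.2  61.3  16. ] z 0.0667
[466. 163.] 228 [ 496.  -480.3  122.9   20.    23.1] z 0.0138
layer 0.125 819 [502.2 276.  105.   33.1  -1.3] 0.1246
layer 0.095 205 [500.5 274.  131.3  33.4  -4.2] 0.0949
layer 0.065 192 [4.996e+02 2.726e+02 1.553e+02 3.600e+01 1.000e-01] 0.065
layer 0.035 239 [4.958e+02 2.697e+02 1.814e+02 3.190e+01 4.000e-01] 0.035
layer 0.005 5176 [4.752e+02 3.087e+02 3.471e+02 2.191e+02 1.000e-01] 0.0012
scene z table 0.0007357432361659866
[250. 225.] 821 [501.5  -4.3 181.7  43.8  -8. ] z 0.014
[153. 242.] 520 [ 516.8 -275.   105.8   43.8    5.5] z 0.0156
[ 39. 283.] 210 [ 565.2 -558.   266.9   67.1  -31.3] z 0.1255
[306. 251.] 695 [612.4 131.2 131.1  42.6 -12.8] z 0.0147
[208. 265.] 879 [ 610.7 -131.3  155.6   43.7    9.7] z 0.0153
[265. 313.] 743 [766.   -6.3 100.7  61.2  13.6] z 0.0337
layer 0.125 384 [ 5.065e+02  2.756e+02  1.076e+02  3.350e+01 -2.000e-01] 0.1239
layer 0.095 102 [504.6 275.9 132.8  37.6  -2.7] 0.0941
layer 0.065 99 [503.9 263.  154.6  36.   10.3] 0.0643
layer 0.035 123 [498.1 274.  178.7  38.5   0.9] 0.0352
layer 0.005 2750 [4.744e+02 3.093e+02 3.555e+02 2.205e+02 1.000e-01] 0.0017
```

View pics/c1.png

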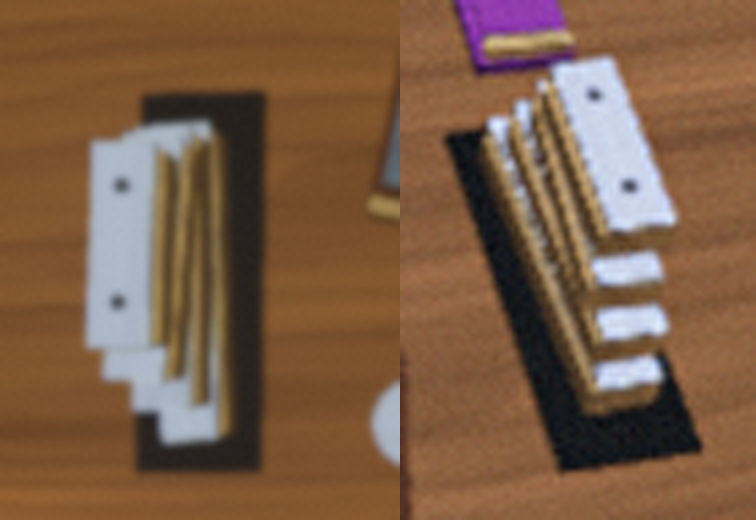

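The crop confirms the crooked stack with bell_a on top, and purple is clear of it. The measured felt lengths identify the cradles uniquely:

| Cradle | Felt length | Pixel (top view) |
|---|---|---|
| a | 105 mm | (381,154) |
| b | 130 mm | (206,116) |
| c | 155 mm | (319,115) |
| d | 180 mm | (264,162) |

Next I'll hover over the stack and confirm with the wrist camera.

```bash
cat >> h.py <<'E'
from scipy.spatial.transform import Rotation as Ro
def go(*targets):
    "targets (x,y,z mm, yaw deg) -> shift mm and turn rad in tool axes"
    o=ctrl.get_obs();R=Ro.from_euler("xyz",o["eef_rot"]);p=o["ee_pos"]*1000
    print("t",round(o["time_s"],2),"ee",np.round(p,1),"yaw",round(np.degrees(o["eef_rot"][2]),2),"w",round(o["grip_width"]*1e3,1),"q6",round(o["qpos"][5],2))
    for t in targets:
        T=Ro.from_euler("xyz",[180,0,t[3]],degrees=True)
        print(t,"->",np.round(R.inv().apply(np.array(t[:3])-p),1).tolist(),np.round((R.inv()*T).as_rotvec(),3).tolist())
E
python3 - <<'E'
from h import *
go((400,-250,270,0),(504,276,270,-1))
i=cams.camera_info("top");P=cloud(i,np.load("pics/top0.npy"))
m=(P[...,1]>.2)&(P[...,2]>.03)&(P[...,0]>.3)&(P[...,0]<.7);m&=~((abs(P[...,1]-.275)<.04))
v,u=np.where(m);print(np.round(np.c_[u,v][::40].T),np.round(P[v,u][::40].T,2), P[v,u].min(0))
E
```

```text
t 0.1 ee [ 207.4 -509.2  204.9] yaw 22.16 w 94.1 q6 -0.07
(400, -250, 270, 0) -> [276.1, -167.4, -64.9] [-0.001, 0.0, 0.387]
(504, 276, 270, -1) -> [570.9, -615.3, -64.4] [-0.001, 0.0, 0.404]
[[ 31  35  29  39  46  50  52  15  16  16  16  17  18  18  20  21  22  22
   22  23  24  25  25  24  23  22  21   0  60  58  55  51  47  45  43  44
   50   0  49   7   5  11  12   8   1   7  12  14  14  12   9   3  19  11
    2  17   5  18   4  16   3  18   9   5   8   8]
 [119 122 124 125 126 127 128 130 131 132 133 134 135 136 137 138 139 140
  141 142 143 144 145 146 147 148 149 150 150 151 152 153 154 155 156 157
  158 160 161 165 169 172 175 178 181 183 185 187 189 191 193 195 196 198
  200 201 203 204 206 207 209 210 212 214 216 219]] [[0.59 0.58 0.58 0.58 0.58 0.59 0.59 0.56 0.56 0.56 0.56 0.56 0.55 0.55
  0.55 0.55 0.55 0.54 0.54 0.54 0.54 0.53 0.53 0.53 0.53 0.53 0.52 0.54
  0.53 0.53 0.53 0.52 0.52 0.52 0.51 0.51 0.51 0.51 0.51 0.5  0.49 0.48
  0.48 0.47 0.46 0.46 0.45 0.45 0.44 0.44 0.43 0.43 0.43 0.42 0.42 0.42
  0.41 0.41 0.4  0.4  0.4  0.4  0.39 0.39 0.38 0.37]
 [0.49 0.49 0.49 0.49 0.49 0.49 0.49 0.53 0.52 0.52 0.52 0.52 0.52 0.52
  0.51 0.51 0.51 0.51 0.51 0.51 0.51 0.5  0.5  0.5  0.51 0.51 0.51 0.62
  0.47 0.46 0.47 0.47 0.47 0.48 0.48 0.49 0.48 0.6  0.49 0.6  0.59 0.59
  0.58 0.58 0.57 0.57 0.57 0.57 0.56 0.56 0.56 0.55 0.56 0.55 0.55 0.55
  0.55 0.55 0.55 0.55 0.55 0.56 0.56 0.57 0.58 0.59]
 [0.1  0.1  0.11 0.09 0.06 0.04 0.03 0.11 0.11 0.11 0.11 0.11 0.11 0.11
  0.11 0.11 0.11 0.11 0.11 0.11 0.11 0.11 0.11 0.11 0.11 0.11 0.11 0.03
  0.03 0.04 0.05 0.07 0.07 0.07 0.07 0.06 0.05 0.05 0.04 0.04 0.05 0.03
  0.03 0.06 0.08 0.07 0.05 0.05 0.05 0.06 0.08 0.1  0.05 0.08 0.11 0.06
  0.1  0.06 0.11 0.07 0.11 0.05 0.08 0.08 0.05 0.04]] [0.3604266  0.46239906 0.03001351]
```

The manual's scale: shifts go in shares of 0.75 m and turns go in shares of 90 degrees. Converting my numbers, 456 mm is 0.608, -438 mm is -0.584, 0.07 rad is 0.0446.

Request:
{"op": "arm_command", "data": {"plan": [[[0.0613,-0.0373,-0.0147,0,0,0.0446,-1],[0.1227,-0.0747,-0.0293,0,0,0.0891,-1],[0.184,-0.112,-0.044,0,0,0.1273,-1],[0.2453,-0.1493,-0.0587,0,0,0.1719,-1],[0.3067,-0.1867,-0.0733,0,0,0.2165,-1],[0.368,-0.224,-0.0867,0,0,0.2483,-1],[0.408,-0.284,-0.0867,0,0,0.2483,-1],[0.448,-0.344,-0.0867,0,0,0.2483,-1],[0.488,-0.404,-0.0867,0,0,0.2483,-1],[0.528,-0.464,-0.0867,0,0,0.2546,-1],[0.568,-0.524,-0.0867,0,0,0.2546,-1],[0.608,-0.584,-0.0867,0,0,0.2572,-1]]]}}

```text
time_s: 1.3
ee_pos: [0.454, 0.0198, 0.2704]
eef_rot: [3.142, -0.0, -0.017]
force: [1.2, -0.6, 0.5]
grip_width: 0.0939
grip_force: 0.0
```

Converted, -178 mm is -0.2373, -170 mm is -0.2267.

Request:
{"op": "arm_command", "data": {"plan": [[[0.0573,-0.06,0,0,0,0,-0.6],[0.1013,-0.12,0,0,0,0,-0.4],[0.1387,-0.1733,0,0,0,0,-0.4],[0.1533,-0.2267,0,0,0,0,-0.4],[0.1533,-0.2373,0,0,0,0,-0.4],[0.1533,-0.2373,0,0,0,0,-0.4]]]}}

```text
time_s: 1.9
ee_pos: [0.572, 0.1954, 0.2692]
eef_rot: [3.141, 0.002, -0.015]
force: [0.2, -0.3, -0.3]
grip_width: 0.0658
grip_force: 0.0
```

Run:
```python
from h import *
go((504,276,270,-1))
i=cams.camera_info("wrist");p,d=cams.camera("wrist");cv2.imwrite("pics/w1.png",p);np.save("pics/w1.npy",d)
P=cloud(i,d);print(np.linalg.inv(i["world_to_cam"])[:3,3])
for z in(.125,.095,.065,.035):
    v,u=np.where(abs(P[...,2]-z)<.004)
    if len(v)>50:print(z,len(v),rect(plane(i,np.c_[u,v],z)))
```

```text
t 1.9 ee [572.  195.4 269.2] yaw -0.84 w 65.8 q6 1.85
(504, 276, 270, -1) -> [-69.2, -79.6, -0.7] [0.0, 0.002, 0.003]
[0.64664116 0.19465685 0.44813038]
0.125 766 [5.046e+02 2.775e+02 1.053e+02 3.210e+01 1.000e-01]
0.095 632 [614.1 411.9 334.8 324.2  -4.3]
0.065 968 [620.6 414.8 361.9 350.7  -6.1]
0.035 3730 [599.4 290.6 660.1 431.3  88.2]
```

View pics/w1.png

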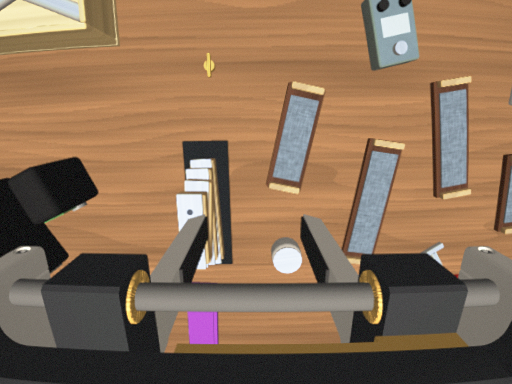

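The wrist view shows the stack at about (195,215), with bell_a on top, clear of the fingers. It also shows cradles b (297,137), d (375,205) and c (452,137).

```bash
cat >> h.py <<'E'
def felts(i,p):
    b,g,r=[p[...,k].astype(int) for k in range(3)]
    felt=((b-r>5)&(b>70)&(b<190)&(abs(b-g)<50)).astype(np.uint8)
    k,l,s,c=cv2.connectedComponentsWithStats(felt)
    for j in range(1,k):
        if s[j,4]>600:
            v,u=np.where(l==j);q=rect(plane(i,np.c_[u,v],.015))
            if 38<q[3]<47:print("felt",np.round(c[j]),q)
E
python3 - <<'E'
from h import *
felts(cams.camera_info("wrist"),cv2.imread("pics/w1.png"))
go((504.5,276.8,180,-.3),(504.5,276.8,97,-.3))
E
```

```text
felt [453. 138.] [ 609.9 -132.5  155.    44.6    9.8]
felt [295. 138.] [612.1 129.1 129.7  43.8 -12.5]
felt [372. 202.] [500.2  -4.7 181.   44.5  -8.6]
t 1.95 ee [571.9 193.9 269.7] yaw -0.91 w 65.8 q6 1.85
(504.5, 276.8, 180, -0.3) -> [-68.6, -81.8, 89.8] [0.001, 0.001, -0.011]
(504.5, 276.8, 97, -0.3) -> [-68.5, -81.9, 172.8] [0.001, 0.001, -0.011]
```

Converted, 173 mm is 0.2307, -68.5 mm is -0.0913, -0.011 rad is -0.007.

Request:
{"op": "arm_command", "data": {"plan": [[[-0.04,-0.0467,0.0133,0,0,-0.007,-0.4],[-0.08,-0.0933,0.04,0,0,-0.007,-0.4],[-0.0913,-0.1093,0.0867,0,0,-0.007,-0.4],[-0.0913,-0.1093,0.1267,0,0,-0.007,-0.4],[-0.0913,-0.1093,0.1667,0,0,-0.007,-0.4],[-0.0913,-0.1093,0.2,0,0,-0.007,-0.4],[-0.0913,-0.1093,0.22,0,0,-0.007,-0.4],[-0.0913,-0.1093,0.2307,0,0,-0.007,-0.4],[-0.0913,-0.1093,0.2307,0,0,-0.007,-0.4],[-0.0913,-0.1093,0.2307,0,0,-0.007,-0.4]]]}}

```text
time_s: 2.95
ee_pos: [0.5056, 0.2764, 0.0985]
eef_rot: [-3.141, -0.001, -0.007]
force: [-0.4, -0.3, 0.0]
grip_width: 0.0657
grip_force: 0.0
```

Run:
```python
from h import *
go((504.5,276.8,97,-.3))
p,d=cams.camera("scene");cv2.imwrite("pics/s1.png",cv2.resize(p[100:260,270:450],None,fx=3,fy=3))
```

```text
t 2.95 ee [505.6 276.4  98.5] yaw -0.39 w 65.7 q6 2.01
(504.5, 276.8, 97, -0.3) -> [-1.1, -0.4, 1.5] [-0.0, -0.001, -0.002]
```

View pics/s1.png

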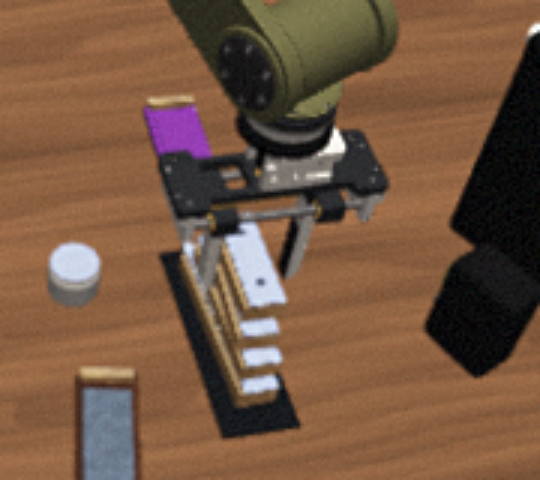

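The fingers straddle bell_a at (230,250). I'll close now.

Converted, 1 mm is 0.0013.

Request:
{"op": "arm_command", "data": {"plan": [[[0,0,0.0013,0,0,0,-0.1],[0,0,0.0013,0,0,0,0.0],[0,0,0.0013,0,0,0,0.1],[0,0,0.0013,0,0,0,0.2],[0,0,0.0013,0,0,0,0.4],[0,0,0.0013,0,0,0,1],[0,0,0.0013,0,0,0,1],[0,0,0.0013,0,0,0,1]]], "squeeze": 15}}

```text
time_s: 3.8
ee_pos: [0.5051, 0.277, 0.0965]
eef_rot: [-3.141, -0.0, -0.006]
force: [-1.8, 0.5, 2.3]
grip_width: 0.0378
grip_force: 15.0
```

Converted, -120 mm is -0.16, -115 mm is -0.1533.

Request:
{"op": "arm_command", "data": {"plan": [[[0,0,-0.0013,0,0,0,1],[0,0,-0.0053,0,0,0,1],[0,0,-0.0133,0,0,0,1],[0,0,-0.0267,0,0,0,1],[0,0,-0.0467,0,0,0,1],[0,0,-0.0733,0,0,0,1],[0,0,-0.1067,0,0,0,1],[0,0,-0.1333,0,0,0,1],[0,0,-0.1533,0,0,0,1],[0,0,-0.16,0,0,0,1],[0,0,-0.16,0,0,0,1]]]}}

```text
time_s: 4.9
ee_pos: [0.5052, 0.2769, 0.2172]
eef_rot: [-3.141, -0.001, -0.006]
force: [0.7, -0.1, -0.8]
grip_width: 0.038
grip_force: 15.0
```

```bash
cat >> h.py <<'E'
def layers(n,zs,box,tag=None):
    i=cams.camera_info(n);p,d=cams.camera(n);P=cloud(i,d)
    if tag:cv2.imwrite(f"pics/{tag}.png",p)
    x0,x1,y0,y1=box
    for z in zs:
        m=(abs(P[...,2]-z)<.005)&(P[...,0]>x0)&(P[...,0]<x1)&(P[...,1]>y0)&(P[...,1]<y1)
        m&=(p.min(2)>110)&(p.max(2).astype(int)-p.min(2)<45)
        v,u=np.where(m)
        if len(v)>30:print(n,z,len(v),rect(plane(i,np.c_[u,v],z)),round(float(np.median(P[v,u,2])),4))
    return i,p,P
E
python3 - <<'E'
from h import *
go((504.5,0,230,0),(450,-200,230,0),(516.6,-275.4,230,5.4))
z=ctrl.get_obs()["ee_pos"][2]+.028
B=(.35,.66,.2,.36)
layers("scene",(z,.095,.065,.035),B,"s2");layers("top",(z,.095,.065,.035),B);layers("wrist",(z,.095,.065,.035),B,"w2")
E
```

```text
t 4.9 ee [505.2 276.9 217.2] yaw -0.36 w 38.0 q6 2.01
(504.5, 0, 230, 0) -> [1.0, 276.9, -13.0] [-0.001, -0.001, -0.006]
(450, -200, 230, 0) -> [-52.3, 477.3, -13.1] [-0.001, -0.001, -0.006]
(516.6, -275.4, 230, 5.4) -> [14.8, 552.2, -13.1] [-0.001, -0.001, -0.1]
scene 0.24519507573212232 328 [508.7 278.7 101.   57.3 -12.9] 0.245
scene 0.095 434 [502.9 275.3 130.2  32.4  -3.9] 0.0941
scene 0.065 75 [502.1 270.9 153.8  32.3   4.4] 0.064
scene 0.035 87 [499.4 266.3 178.8  31.3   7.2] 0.0345
top 0.24519507573212232 384 [470.1 276.   40.1  32.7   1. ] 0.2443
top 0.095 710 [500.6 275.3 131.1  32.1  -3.5] 0.0947
top 0.065 151 [499.5 275.6 155.5  30.8   0.5] 0.0644
top 0.035 159 [4.957e+02 2.697e+02 1.810e+02 3.190e+01 4.000e-01] 0.0345
wrist 0.24519507573212232 6862 [ 5.041e+02  2.770e+02  1.038e+02  6.230e+01 -3.000e-01] 0.2439
wrist 0.095 805 [549.9 274.6  32.6  30.7  89. ] 0.0947
wrist 0.065 283 [568.5 278.9  31.   14.   89.6] 0.0649
wrist 0.035 191 [580.8 279.   30.9   8.8  89.7] 0.0349
```

View pics/w2.png

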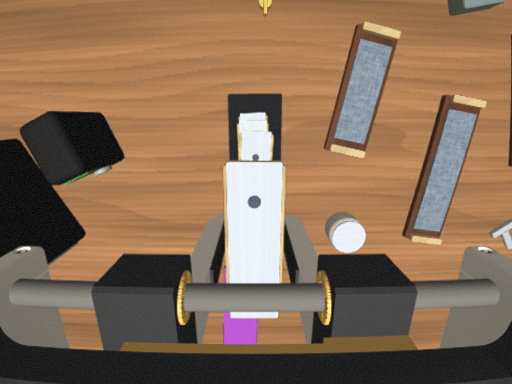

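The wrist view shows bell_a held straight with its far end at (253,165). I'll carry it to cradle a.

Converted, 440 mm is 0.5867, 405 mm is 0.54, -0.1 rad is -0.0637.

Request:
{"op": "arm_command", "data": {"plan": [[[0,0.02,-0.0067,0,0,0,1],[0.0013,0.06,-0.0133,0,0,0,1],[0.0027,0.1133,-0.0173,0,0,0,1],[0.004,0.1667,-0.0173,0,0,-0.0127,1],[0.0053,0.22,-0.0173,0,0,-0.0191,1],[0.0067,0.2733,-0.0173,0,0,-0.0255,1],[0.008,0.3267,-0.0173,0,0,-0.0318,1],[0.0093,0.38,-0.0173,0,0,-0.0382,1],[0.0107,0.4333,-0.0173,0,0,-0.0446,1],[0.0133,0.4867,-0.0173,0,0,-0.0509,1],[0.016,0.54,-0.0173,0,0,-0.0573,1],[0.0173,0.5867,-0.0173,0,0,-0.0637,1]]]}}

```text
time_s: 6.25
ee_pos: [0.5145, -0.1658, 0.2294]
eef_rot: [3.142, 0.0, 0.093]
force: [0.2, -0.2, 0.2]
grip_width: 0.0382
grip_force: 15.0
```

Request:
{"op": "arm_command", "data": {"plan": [[[0.0013,0.04,0,0,0,0,1],[0.0027,0.08,0,0,0,0,1],[0.0027,0.1067,0,0,0,0,1],[0.0027,0.1147,0,0,0,0,1],[0.0027,0.1147,0,0,0,0,1],[0.0027,0.1147,0,0,0,0,1]]]}}

```text
time_s: 6.85
ee_pos: [0.5254, -0.2477, 0.2295]
eef_rot: [-3.141, 0.0, 0.094]
force: [-0.4, -0.2, -0.4]
grip_width: 0.0381
grip_force: 15.0
```

Run:
```python
from h import *
go((517.4,-275.4,100,5.5),(517.4,-275.4,18,5.5))
z=ctrl.get_obs()["ee_pos"][2]+.028
i,p,P=layers("wrist",(z,),(.3,.7,-.5,0),"w3");felts(i,p)
```

```text
t 6.85 ee [ 525.4 -247.7  229.5] yaw 5.41 w 38.1 q6 0.97
(517.4, -275.4, 100, 5.5) -> [-10.5, 26.8, 129.4] [-0.0, 0.0, -0.002]
(517.4, -275.4, 18, 5.5) -> [-10.5, 26.8, 211.4] [-0.0, 0.0, -0.002]
wrist 0.25745227843727 6824 [ 523.9 -247.6  104.8   62.8    5.5] 0.2576
felt [177. 100.] [ 610.3 -131.3  155.1   44.1    9.9]
felt [ 92. 167.] [501.1  -3.9 179.7  44.5  -8.5]
```

View pics/w3.png

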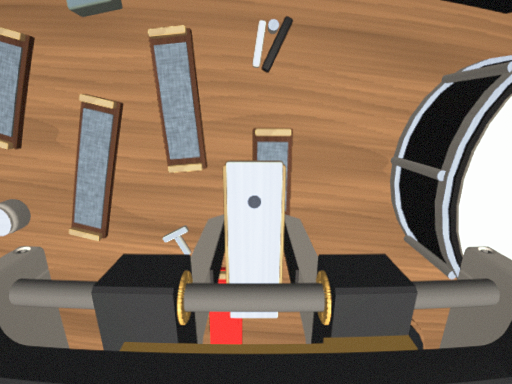

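Bell_a is held in line, with cradle a beyond it (far stop at 273,133). I'll lower it in stages.

Request:
{"op": "arm_command", "data": {"plan": [[[-0.0067,0.0173,0.02,0,0,0,1],[-0.0133,0.0357,0.06,0,0,0,1],[-0.0133,0.0357,0.1067,0,0,0,1],[-0.0133,0.0357,0.1533,0,0,0,1],[-0.0133,0.0357,0.1933,0,0,0,1],[-0.0133,0.0357,0.22,0,0,0,1],[-0.0133,0.0357,0.2333,0,0,0,1],[-0.0133,0.0357,0.24,0,0,0,1],[-0.0133,0.0357,0.24,0,0,0,1],[-0.0133,0.0357,0.24,0,0,0,1]]]}}

```text
time_s: 7.9
ee_pos: [0.5184, -0.2765, 0.0503]
eef_rot: [3.141, -0.001, 0.094]
force: [-0.5, 0.0, -1.0]
grip_width: 0.0377
grip_force: 15.0
```

Run:
```python
from h import *
go((517.8,-275.4,17,5.5))
```

```text
t 7.9 ee [ 518.4 -276.5   50.3] yaw 5.38 w 37.7 q6 0.92
(517.8, -275.4, 17, 5.5) -> [-0.5, -1.2, 33.3] [0.001, -0.001, -0.002]
```

Converted, 33 mm is 0.044, 32 mm is 0.0427.

Request:
{"op": "arm_command", "data": {"plan": [[[-0.0007,-0.0013,0.0133,0,0,0,1],[-0.0007,-0.0013,0.0267,0,0,0,1],[-0.0007,-0.0013,0.036,0,0,0,1],[-0.0007,-0.0013,0.04,0,0,0,1],[-0.0007,-0.0013,0.0427,0,0,0,1],[-0.0007,-0.0013,0.044,0,0,0,1],[-0.0007,-0.0013,0.044,0,0,0,1]]]}}

```text
time_s: 8.6
ee_pos: [0.5175, -0.2754, 0.0166]
eef_rot: [3.141, -0.0, 0.094]
force: [0.3, -0.1, -0.2]
grip_width: 0.0378
grip_force: 15.0
```

Run:
```python
from h import *
go((517.8,-275.4,17,5.5));print(ctrl.get_obs()["force"])
```

```text
t 8.6 ee [ 517.5 -275.4   16.6] yaw 5.38 w 37.8 q6 0.93
(517.8, -275.4, 17, 5.5) -> [0.3, 0.0, -0.4] [0.0, -0.0, -0.002]
[ 0.28242964 -0.0737427  -0.22624029]
```

Converted, 1.5 mm is 0.002, 1 mm is 0.0013.

Request:
{"op": "arm_command", "data": {"plan": [[[0,0,0.0007,0,0,0,1],[0,0,0.0013,0,0,0,1],[0,0,0.002,0,0,0,1],[0,0,0.002,0,0,0,1]]]}}

```text
time_s: 9.0
ee_pos: [0.5176, -0.2754, 0.0165]
eef_rot: [3.141, -0.001, 0.094]
force: [-7.1, 3.8, 16.0]
grip_width: 0.0379
grip_force: 15.0
```

Contact on the felt at 16 N. I'll ease off, release and rise.

Converted, -140 mm is -0.1867, -100 mm is -0.1333.

Request:
{"op": "arm_command", "data": {"plan": [[[0,0,-0.0016,0,0,0,1],[0,0,-0.0016,0,0,0,0.15],[0,0,-0.0016,0,0,0,0.05],[0,0,-0.0016,0,0,0,-0.1],[0,0,-0.0016,0,0,0,-0.4],[0,0,-0.0016,0,0,0,-0.4],[0,0,-0.0016,0,0,0,-0.4],[0,0,-0.0133,0,0,0,-0.4],[0,0,-0.04,0,0,0,-0.4],[0,0,-0.08,0,0,0,-0.4],[0,0,-0.1333,0,0,0,-0.4],[0,0,-0.1867,0,0,0,-0.4]]]}}

```text
time_s: 10.2
ee_pos: [0.5171, -0.2751, 0.1569]
eef_rot: [-3.142, 0.0, 0.094]
force: [-0.4, -0.5, -0.5]
grip_width: 0.066
grip_force: 0.0
```

Run:
```python
from h import *
go((505,0,200,0),(502.5,276.4,200,-3.6),(502.5,276.4,67,-3.6))
B=(.4,.62,-.4,-.2)
for n in("scene","top","wrist"):layers(n,(.045,),B)
```

```text
t 10.2 ee [ 517.1 -275.1  156.9] yaw 5.38 w 66.0 q6 0.93
(505, 0, 200, 0) -> [13.7, -275.1, -43.0] [-0.0, 0.0, 0.094]
(502.5, 276.4, 200, -3.6) -> [37.1, -550.5, -43.0] [-0.0, 0.0, 0.157]
(502.5, 276.4, 67, -3.6) -> [37.1, -550.5, 90.0] [-0.0, 0.0, 0.157]
scene 0.045 398 [ 516.  -275.2  108.1   33.     5. ] 0.0457
top 0.045 600 [ 515.2 -275.1  105.4   34.2    5. ] 0.0445
wrist 0.045 2496 [ 516.2 -274.8  103.8   31.6    4.7] 0.0446
```

Bell_a is placed at (516,-275), 5°, within about 1 mm. Now bell_b.

Converted, -515 mm is -0.6867, -200 mm is -0.2667, 0.157 rad is 0.0999.

Request:
{"op": "arm_command", "data": {"plan": [[[0.0013,-0.0333,-0.0267,0,0,0,-0.4],[0.004,-0.0867,-0.0533,0,0,0.0127,-0.4],[0.0067,-0.1467,-0.0573,0,0,0.0255,-0.4],[0.0107,-0.2067,-0.0573,0,0,0.0382,-0.4],[0.0133,-0.2667,-0.0573,0,0,0.0509,-0.4],[0.016,-0.3267,-0.0573,0,0,0.0637,-0.4],[0.02,-0.3867,-0.0573,0,0,0.0764,-0.4],[0.0253,-0.4467,-0.0573,0,0,0.0891,-0.4],[0.0307,-0.5067,-0.0573,0,0,0.0999,-0.4],[0.036,-0.5667,-0.0573,0,0,0.0999,-0.4],[0.0413,-0.6267,-0.0573,0,0,0.0999,-0.4],[0.0467,-0.6867,-0.0573,0,0,0.0999,-0.4]]]}}

```text
time_s: 11.55
ee_pos: [0.5033, 0.2425, 0.1971]
eef_rot: [3.141, 0.001, -0.063]
force: [1.3, -0.8, -0.3]
grip_width: 0.0661
grip_force: 0.0
```

Run:
```python
from h import *
B=(.35,.66,.2,.36)
layers("wrist",(.095,.065,.035),B,"w4")
go((502.5,276.4,200,-3.6),(502.5,276.4,67,-3.6))
```

```text
wrist 0.095 3324 [501.1 278.1 127.5  32.1  -3.5] 0.0947
wrist 0.065 369 [499.5 277.3 153.7  31.1   0.8] 0.0648
wrist 0.035 264 [496.2 272.8 179.1  30.8   3.8] 0.0348
t 11.6 ee [502.6 247.7 196.9] yaw -3.44 w 65.9 q6 2.02
(502.5, 276.4, 200, -3.6) -> [-1.8, -28.7, -3.1] [-0.001, 0.002, 0.003]
(502.5, 276.4, 67, -3.6) -> [-1.6, -28.6, 129.9] [-0.001, 0.002, 0.003]
```

Converted, 130 mm is 0.1733, 120 mm is 0.16.

Request:
{"op": "arm_command", "data": {"plan": [[[-0.0027,-0.0267,0.0267,0,0,0,-0.4],[-0.0027,-0.0387,0.0667,0,0,0,-0.4],[-0.0027,-0.0387,0.1067,0,0,0,-0.4],[-0.0027,-0.0387,0.14,0,0,0,-0.4],[-0.0027,-0.0387,0.16,0,0,0,-0.4],[-0.0027,-0.0387,0.1733,0,0,0,-0.4],[-0.0027,-0.0387,0.1733,0,0,0,-0.4],[-0.0027,-0.0387,0.1733,0,0,0,-0.4]]]}}

```text
time_s: 12.4
ee_pos: [0.5043, 0.2699, 0.0687]
eef_rot: [-3.141, -0.001, -0.063]
force: [1.6, 0.1, 0.8]
grip_width: 0.0661
grip_force: 0.0
```

Run:
```python
from h import *
go((501.8,276.8,66.5,-3.5))
```

```text
t 12.4 ee [504.3 269.9  68.7] yaw -3.63 w 66.1 q6 2.06
(501.8, 276.8, 66.5, -3.5) -> [-2.9, -6.7, 2.2] [-0.001, -0.001, -0.002]
```

Converted, -6.7 mm is -0.0089, -3 mm is -0.004.

Request:
{"op": "arm_command", "data": {"plan": [[[-0.004,-0.0089,0,0,0,0,-0.4],[-0.004,-0.0089,0.0027,0,0,0,-0.4],[-0.004,-0.0089,0.0027,0,0,0,0],[-0.004,-0.0089,0.0027,0,0,0,0.1],[-0.004,-0.0089,0.0027,0,0,0,0.2],[-0.004,-0.0089,0.0027,0,0,0,0.4],[-0.004,-0.0089,0.0027,0,0,0,1],[-0.004,-0.0089,0.0027,0,0,0,1],[-0.004,-0.0089,0.0027,0,0,0,1]]]}}

```text
time_s: 13.3
ee_pos: [0.5013, 0.2767, 0.066]
eef_rot: [-3.142, -0.0, -0.063]
force: [0.1, -0.4, 0.3]
grip_width: 0.0379
grip_force: 15.0
```

Converted, -100 mm is -0.1333, -98 mm is -0.1307.

Request:
{"op": "arm_command", "data": {"plan": [[[0,0,-0.0013,0,0,0,1],[0,0,-0.0053,0,0,0,1],[0,0,-0.0133,0,0,0,1],[0,0,-0.0267,0,0,0,1],[0,0,-0.0467,0,0,0,1],[0,0,-0.0733,0,0,0,1],[0,0,-0.1,0,0,0,1],[0,0,-0.12,0,0,0,1],[0,0,-0.1307,0,0,0,1],[0,0,-0.1333,0,0,0,1],[0,0,-0.1333,0,0,0,1],[0,0,-0.1333,0,0,0,1]]]}}

```text
time_s: 14.5
ee_pos: [0.501, 0.2765, 0.1652]
eef_rot: [3.141, 0.001, -0.063]
force: [0.5, -0.4, -2.1]
grip_width: 0.038
grip_force: 15.0
```

Run:
```python
from h import *
go((612,130,160,-12.6))
z=ctrl.get_obs()["ee_pos"][2]+.0285
B=(.35,.66,.2,.36)
for n in("scene","top","wrist"):layers(n,(z,.065,.035),B,"w5" if n=="wrist" else None)
```

```text
t 14.5 ee [501.  276.5 165.2] yaw -3.62 w 38.0 q6 2.07
(612, 130, 160, -12.6) -> [120.1, 139.2, 5.2] [0.001, 0.001, 0.157]
scene 0.1936988092206143 365 [511.3 276.2 113.8  54.9 -19.3] 0.1933
scene 0.065 495 [501.  275.1 154.1  32.6   1. ] 0.0641
scene 0.035 87 [499.4 266.3 178.8  31.3   7.2] 0.0348
top 0.1936988092206143 430 [500.2 272.9 129.9  32.   -1.6] 0.1938
top 0.065 472 [457.4 275.3  71.3  31.    0.7] 0.0647
top 0.035 153 [4.945e+02 2.697e+02 1.787e+02 3.190e+01 4.000e-01] 0.0346
wrist 0.1936988092206143 8912 [500.5 276.8 129.4  62.6  -3.6] 0.1939
wrist 0.065 614 [566.4 278.7  31.7  20.  -89.3] 0.0649
wrist 0.035 241 [581.1 278.8  31.9   9.  -89.2] 0.0348
```

View pics/w5.png

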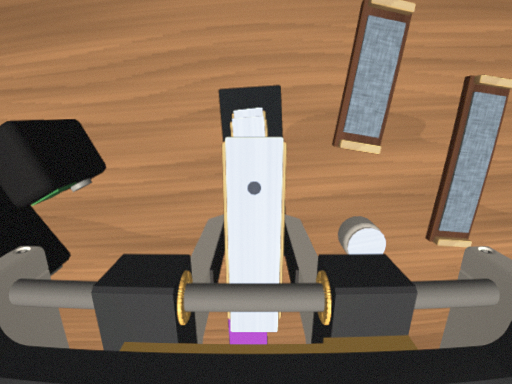

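Bell_b is held straight (far end at 254,140). I'll carry it to cradle b.

Converted, 139 mm is 0.1853, 120.5 mm is 0.1607, 0.157 rad is 0.0999.

Request:
{"op": "arm_command", "data": {"plan": [[[0.0107,0.012,-0.004,0,0,0,1],[0.0333,0.0373,-0.004,0,0,0.0127,1],[0.0667,0.0773,-0.004,0,0,0.0318,1],[0.1,0.1173,-0.004,0,0,0.0573,1],[0.1307,0.1533,0,0,0,0.0828,1],[0.1507,0.1747,0,0,0,0.0999,1],[0.1607,0.1853,0,0,0,0.0999,1],[0.1607,0.1853,0.0133,0,0,0.0999,1],[0.1607,0.1853,0.04,0,0,0.0999,1],[0.1607,0.1853,0.0667,0,0,0.0999,1],[0.1607,0.1853,0.0933,0,0,0.0999,1],[0.1607,0.1853,0.12,0,0,0.0999,1]]]}}

```text
time_s: 15.85
ee_pos: [0.6118, 0.1314, 0.0745]
eef_rot: [3.142, 0.001, -0.218]
force: [0.8, -0.6, -1.6]
grip_width: 0.038
grip_force: 15.0
```

Converted, 25 mm is 0.0333, 20 mm is 0.0267.

Request:
{"op": "arm_command", "data": {"plan": [[[0,0,0.0133,0,0,0,1],[0,0,0.0267,0,0,0,1],[0,0,0.0333,0,0,0,1],[0,0,0.0333,0,0,0,1],[0,0,0.0333,0,0,0,1]]]}}

```text
time_s: 16.35
ee_pos: [0.6131, 0.1304, 0.0516]
eef_rot: [-3.141, -0.001, -0.22]
force: [-1.0, -0.3, -1.1]
grip_width: 0.038
grip_force: 15.0
```

Run:
```python
from h import *
go((612.5,130,16.5,-12.6))
```

```text
t 16.35 ee [613.1 130.4  51.6] yaw -12.61 w 38.0 q6 1.94
(612.5, 130, 16.5, -12.6) -> [-0.5, 0.6, 35.1] [-0.0, -0.001, -0.0]
```

Converted, 35.5 mm is 0.0473, 35 mm is 0.0467.

Request:
{"op": "arm_command", "data": {"plan": [[[-0.0007,0.0007,0.0133,0,0,0,1],[-0.0007,0.0007,0.0267,0,0,0,1],[-0.0007,0.0007,0.0373,0,0,0,1],[-0.0007,0.0007,0.0427,0,0,0,1],[-0.0007,0.0007,0.0453,0,0,0,1],[-0.0007,0.0007,0.0467,0,0,0,1],[-0.0007,0.0007,0.0473,0,0,0,1],[-0.0007,0.0007,0.0473,0,0,0,1]]]}}

```text
time_s: 17.15
ee_pos: [0.6123, 0.13, 0.016]
eef_rot: [-3.141, -0.001, -0.22]
force: [-3.4, -0.9, 4.3]
grip_width: 0.0381
grip_force: 15.0
```

Light contact. Release and rise.

Converted, -120 mm is -0.16, -90 mm is -0.12.

Request:
{"op": "arm_command", "data": {"plan": [[[0,0,0,0,0,0,0.15],[0,0,0,0,0,0,0.05],[0,0,0,0,0,0,-0.1],[0,0,0,0,0,0,-0.4],[0,0,0,0,0,0,-0.4],[0,0,0,0,0,0,-0.4],[0,0,-0.0133,0,0,0,-0.4],[0,0,-0.04,0,0,0,-0.4],[0,0,-0.08,0,0,0,-0.4],[0,0,-0.12,0,0,0,-0.4],[0,0,-0.16,0,0,0,-0.4],[0,0,-0.16,0,0,0,-0.4]]]}}

```text
time_s: 18.35
ee_pos: [0.6139, 0.1302, 0.1408]
eef_rot: [-3.139, -0.007, -0.22]
force: [0.6, 0.2, 0.4]
grip_width: 0.0657
grip_force: 0.0
```

Run:
```python
from h import *
B=(.5,.72,.06,.2)
for n in("scene","top","wrist"):layers(n,(.045,),B)
B=(.35,.66,.2,.36)
for n in("scene","top","wrist"):layers(n,(.065,.035),B)
go((500.5,277,135,.8))
```

```text
scene 0.045 522 [613.9 131.2 129.4  31.2 -13. ] 0.0444
wrist 0.045 3670 [611.9 130.7 128.6  31.8 -12.7] 0.0447
scene 0.065 171 [501.3 274.9 154.6  32.6   1.2] 0.0636
scene 0.035 57 [554.8 262.9  79.6  31.2  28.1] 0.0354
wrist 0.065 101 [460.1 261.8  25.7  11.1 -31.9] 0.0647
wrist 0.035 456 [508.3 273.1 157.   33.5   2.8] 0.0346
t 18.65 ee [611.7 129.9 134.3] yaw -12.62 w 65.8 q6 1.94
(500.5, 277, 135, 0.8) -> [-140.6, -119.3, -0.5] [0.0, 0.002, -0.234]
```

Bell_b is seated at (612,130.7), -12.7°. Now bell_c.

Converted, -140.6 mm is -0.1875, -119.3 mm is -0.1591, -0.234 rad is -0.149.

Request:
{"op": "arm_command", "data": {"plan": [[[-0.0267,-0.0227,-0.0067,0,0,-0.0318,-0.4],[-0.0667,-0.056,-0.0133,0,0,-0.0637,-0.4],[-0.1133,-0.096,-0.0133,0,0,-0.0955,-0.4],[-0.1533,-0.1307,-0.0067,0,0,-0.1273,-0.4],[-0.1875,-0.1591,0,0,0,-0.149,-0.4],[-0.1875,-0.1591,0,0,0,-0.149,-0.4],[-0.1875,-0.1591,0,0,0,-0.149,-0.4],[-0.1875,-0.1591,0,0,0,-0.149,-0.4]]]}}

```text
time_s: 19.45
ee_pos: [0.5015, 0.2763, 0.1352]
eef_rot: [3.141, 0.0, 0.013]
force: [-0.3, 0.5, 0.0]
grip_width: 0.0658
grip_force: 0.0
```

Run:
```python
from h import *
go((500.5,277,36.5,.8))
i,p,P=layers("wrist",(.065,.035),(.35,.66,.2,.36),"w6")
```

```text
t 19.45 ee [501.5 276.3 135.2] yaw 0.72 w 65.8 q6 2.0
(500.5, 277, 36.5, 0.8) -> [-1.0, -0.7, 98.7] [0.0, 0.0, -0.001]
wrist 0.065 4995 [499.5 277.8 152.4  31.8   0.7] 0.0647
wrist 0.035 321 [496.3 275.2 178.4  31.1   2.7] 0.0349
```

View pics/w6.png

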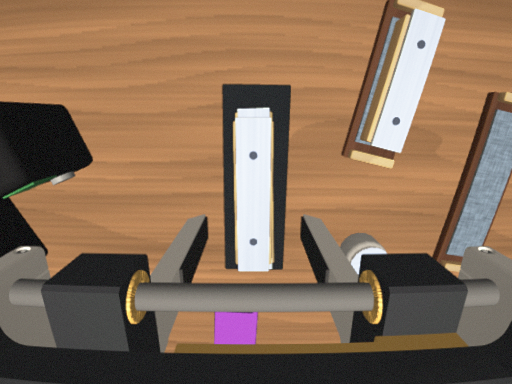

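Bell_b sits in its cradle (410,85), and bell_c (253,190) is between the fingers.

Converted, 98.7 mm is 0.1316, 95 mm is 0.1267.

Request:
{"op": "arm_command", "data": {"plan": [[[-0.002,-0.0009,0.02,0,0,0,-0.4],[-0.002,-0.0009,0.0533,0,0,0,-0.4],[-0.002,-0.0009,0.0867,0,0,0,-0.4],[-0.002,-0.0009,0.1133,0,0,0,-0.4],[-0.002,-0.0009,0.1267,0,0,0,-0.4],[-0.002,-0.0009,0.1316,0,0,0,-0.4],[-0.002,-0.0009,0.1316,0,0,0,-0.2],[-0.002,-0.0009,0.1316,0,0,0,0]]]}}

```text
time_s: 20.3
ee_pos: [0.5001, 0.2778, 0.0377]
eef_rot: [-3.141, -0.001, 0.014]
force: [-0.1, 0.1, -0.2]
grip_width: 0.0532
grip_force: 0.0
```

Request:
{"op": "arm_command", "data": {"plan": [[[0,0,0,0,0,0,0.1],[0,0,0,0,0,0,0.2],[0,0,0,0,0,0,0.4],[0,0,0,0,0,0,1],[0,0,0,0,0,0,1],[0,0,0,0,0,0,1]]]}}

```text
time_s: 20.9
ee_pos: [0.4997, 0.2778, 0.0373]
eef_rot: [-3.141, -0.001, 0.014]
force: [-0.5, -1.6, 6.7]
grip_width: 0.038
grip_force: 15.0
```

Converted, -100 mm is -0.1333, -98 mm is -0.1307.

Request:
{"op": "arm_command", "data": {"plan": [[[0,0,-0.0013,0,0,0,1],[0,0,-0.0053,0,0,0,1],[0,0,-0.0133,0,0,0,1],[0,0,-0.0267,0,0,0,1],[0,0,-0.0467,0,0,0,1],[0,0,-0.0733,0,0,0,1],[0,0,-0.1,0,0,0,1],[0,0,-0.12,0,0,0,1],[0,0,-0.1307,0,0,0,1],[0,0,-0.1333,0,0,0,1],[0,0,-0.1333,0,0,0,1],[0,0,-0.1333,0,0,0,1]]]}}

```text
time_s: 22.1
ee_pos: [0.4992, 0.2776, 0.136]
eef_rot: [3.141, 0.001, 0.014]
force: [0.3, -0.1, -1.6]
grip_width: 0.0379
grip_force: 15.0
```

Run:
```python
from h import *
go((610.3,-132,160,9.8))
z=ctrl.get_obs()["ee_pos"][2]+.0285
B=(.35,.66,.2,.36)
for n in("scene","top","wrist"):layers(n,(z,.035),B)
```

```text
t 22.1 ee [499.2 277.6 136. ] yaw 0.79 w 37.9 q6 2.0
(610.3, -132, 160, 9.8) -> [105.4, 411.1, -23.9] [0.0, 0.001, -0.157]
scene 0.16451654759684878 385 [509.8 278.6 138.2  57.3  -8.2] 0.1629
scene 0.035 552 [498.1 272.3 178.6  33.3   3.1] 0.0342
top 0.16451654759684878 593 [498.8 273.8 153.9  29.5   1.4] 0.1633
top 0.035 577 [450.7 270.5  90.8  33.6   2.9] 0.0345
wrist 0.16451654759684878 10672 [499.7 277.9 152.   62.6   0.8] 0.1634
wrist 0.035 254 [581.6 278.5  30.9   6.8 -89.2] 0.0347
```

Carry to cradle c.

Converted, 411 mm is 0.548, 278 mm is 0.3707, -0.157 rad is -0.0999.

Request:
{"op": "arm_command", "data": {"plan": [[[0.0053,0.016,-0.0067,0,0,0,1],[0.0133,0.0533,-0.02,0,0,0,1],[0.0267,0.104,-0.032,0,0,-0.0127,1],[0.04,0.1573,-0.032,0,0,-0.0255,1],[0.0533,0.2107,-0.032,0,0,-0.0382,1],[0.0667,0.264,-0.032,0,0,-0.0509,1],[0.08,0.3173,-0.032,0,0,-0.0637,1],[0.0933,0.3707,-0.032,0,0,-0.0764,1],[0.1067,0.4213,-0.032,0,0,-0.0891,1],[0.12,0.4693,-0.032,0,0,-0.0999,1],[0.1307,0.5093,-0.032,0,0,-0.0999,1],[0.1404,0.548,-0.032,0,0,-0.0999,1]]]}}

```text
time_s: 23.45
ee_pos: [0.6103, -0.1343, 0.1609]
eef_rot: [3.141, 0.0, 0.17]
force: [1.2, 1.4, -0.8]
grip_width: 0.0381
grip_force: 15.0
```

Request:
{"op": "arm_command", "data": {"plan": [[[0,0,0,0,0,0,1],[0,0,0,0,0,0,1],[0,0,0,0,0,0,1]]]}}

```text
time_s: 23.75
ee_pos: [0.6102, -0.1313, 0.1608]
eef_rot: [-3.141, 0.0, 0.171]
force: [-0.4, 1.1, -1.1]
grip_width: 0.0379
grip_force: 15.0
```

Run:
```python
from h import *
z=ctrl.get_obs()["ee_pos"][2]+.0275
i,p,P=layers("wrist",(z,),(.4,.75,-.25,0))
go((610.3,-132,50,9.8))
```

```text
wrist 0.18831682876006112 10699 [ 610.1 -130.7  152.9   62.4    9.8] 0.1882
t 23.8 ee [ 610.3 -131.1  160.9] yaw 9.83 w 37.9 q6 1.13
(610.3, -132, 50, 9.8) -> [-0.1, 0.9, 110.9] [-0.0, 0.0, 0.001]
```

Converted, 141 mm is 0.188, 110 mm is 0.1467.

Request:
{"op": "arm_command", "data": {"plan": [[[0,0.0009,0.02,0,0,0,1],[0,0.0009,0.0533,0,0,0,1],[0,0.0009,0.0867,0,0,0,1],[0,0.0009,0.12,0,0,0,1],[0,0.0009,0.1467,0,0,0,1],[0,0.0009,0.1667,0,0,0,1],[0,0.0009,0.1773,0,0,0,1],[0,0.0009,0.184,0,0,0,1],[0,0.0009,0.1867,0,0,0,1],[0,0.0009,0.188,0,0,0,1],[0,0.0009,0.188,0,0,0,1]]]}}

```text
time_s: 24.9
ee_pos: [0.6108, -0.1325, 0.0202]
eef_rot: [3.141, -0.001, 0.171]
force: [-0.0, -0.3, -1.1]
grip_width: 0.0379
grip_force: 15.0
```

Run:
```python
from h import *
go((610.3,-132,17,9.8))
```

```text
t 24.9 ee [ 610.8 -132.5   20.2] yaw 9.79 w 37.9 q6 1.13
(610.3, -132, 17, 9.8) -> [-0.4, -0.6, 3.2] [0.0, -0.001, -0.0]
```

Converted, 3 mm is 0.004, 2 mm is 0.0027.

Request:
{"op": "arm_command", "data": {"plan": [[[-0.0005,-0.0007,0.0013,0,0,0,1],[-0.0005,-0.0007,0.0027,0,0,0,1],[-0.0005,-0.0007,0.004,0,0,0,1],[-0.0005,-0.0007,0.004,0,0,0,1]]]}}

```text
time_s: 25.3
ee_pos: [0.6102, -0.132, 0.0173]
eef_rot: [3.141, -0.0, 0.171]
force: [-2.8, 0.0, 4.9]
grip_width: 0.0384
grip_force: 15.0
```

Converted, -110 mm is -0.1467, -90 mm is -0.12.

Request:
{"op": "arm_command", "data": {"plan": [[[0,0,0,0,0,0,0.15],[0,0,0,0,0,0,0.05],[0,0,0,0,0,0,-0.1],[0,0,0,0,0,0,-0.4],[0,0,0,0,0,0,-0.4],[0,0,0,0,0,0,-0.4],[0,0,-0.0133,0,0,0,-0.4],[0,0,-0.04,0,0,0,-0.4],[0,0,-0.08,0,0,0,-0.4],[0,0,-0.12,0,0,0,-0.4],[0,0,-0.1467,0,0,0,-0.4],[0,0,-0.1467,0,0,0,-0.4]]]}}

```text
time_s: 26.5
ee_pos: [0.6114, -0.1323, 0.1305]
eef_rot: [3.139, -0.005, 0.171]
force: [0.3, 0.5, 0.2]
grip_width: 0.0657
grip_force: 0.0
```

Run:
```python
from h import *
for n in("scene","top","wrist"):layers(n,(.045,),(.5,.72,-.2,-.06))
for n in("scene","top"):layers(n,(.035,),(.35,.66,.2,.36))
go((497.3,274,120,2.8))
```

```text
scene 0.045 657 [ 611.9 -131.5  154.5   33.7    9.8] 0.0452
wrist 0.045 4653 [ 609.7 -131.4  152.6   31.7    9.8] 0.0447
scene 0.035 551 [498.1 272.3 178.6  33.3   3.1] 0.0343
top 0.035 1147 [495.7 272.5 180.8  33.7   2.7] 0.0346
t 26.75 ee [ 609.5 -131.9  125.4] yaw 9.79 w 66.0 q6 1.13
(497.3, 274, 120, 2.8) -> [-41.6, -419.0, 5.8] [-0.001, 0.002, 0.122]
```

Bell_c is seated. Now bell_d.

Converted, -419 mm is -0.5587, -41.6 mm is -0.0555, 0.122 rad is 0.0777.

Request:
{"op": "arm_command", "data": {"plan": [[[-0.0027,-0.02,-0.0133,0,0,0,-0.4],[-0.0067,-0.0667,-0.0267,0,0,0.0127,-0.4],[-0.012,-0.1227,-0.0267,0,0,0.0255,-0.4],[-0.0173,-0.1787,-0.0267,0,0,0.0382,-0.4],[-0.0227,-0.2347,-0.0267,0,0,0.0509,-0.4],[-0.028,-0.2907,-0.0267,0,0,0.0637,-0.4],[-0.0347,-0.3467,-0.0267,0,0,0.0764,-0.4],[-0.04,-0.4027,-0.0267,0,0,0.0777,-0.4],[-0.0453,-0.456,-0.02,0,0,0.0777,-0.4],[-0.0507,-0.5067,-0.0067,0,0,0.0777,-0.4],[-0.0555,-0.5467,0.0067,0,0,0.0777,-0.4],[-0.0555,-0.5587,0.008,0,0,0.0777,-0.4]]]}}

```text
time_s: 27.95
ee_pos: [0.4957, 0.2764, 0.1198]
eef_rot: [3.141, 0.002, 0.052]
force: [-0.5, -0.3, 0.2]
grip_width: 0.0659
grip_force: 0.0
```

Request:
{"op": "arm_command", "data": {"plan": [[[0,0,0,0,0,0,-0.4],[0,0,0,0,0,0,-0.4],[0,0,0,0,0,0,-0.4]]]}}

```text
time_s: 28.25
ee_pos: [0.4984, 0.2728, 0.1212]
eef_rot: [-3.141, -0.001, 0.047]
force: [0.7, 0.0, -0.7]
grip_width: 0.0657
grip_force: 0.0
```

Run:
```python
from h import *
layers("wrist",(.035,),(.35,.66,.2,.36))
go((497,274,8,2.8))
```

```text
wrist 0.035 5270 [496.  275.1 178.9  31.8   2.4] 0.0347
t 28.3 ee [498.4 272.8 121.2] yaw 2.71 w 65.7 q6 1.96
(497, 274, 8, 2.8) -> [-1.4, -1.2, 113.2] [-0.0, -0.001, -0.002]
```

Converted, 113 mm is 0.1507, -1.7 mm is -0.0023.

Request:
{"op": "arm_command", "data": {"plan": [[[-0.0023,-0.002,0.02,0,0,0,-0.4],[-0.0023,-0.002,0.06,0,0,0,-0.4],[-0.0023,-0.002,0.1,0,0,0,-0.4],[-0.0023,-0.002,0.1293,0,0,0,-0.4],[-0.0023,-0.002,0.144,0,0,0,-0.4],[-0.0023,-0.002,0.1493,0,0,0,-0.4],[-0.0023,-0.002,0.1507,0,0,0,-0.2],[-0.0023,-0.002,0.1507,0,0,0,0]]]}}

```text
time_s: 29.1
ee_pos: [0.4967, 0.2754, 0.0087]
eef_rot: [-3.141, -0.001, 0.049]
force: [-0.7, 0.9, 0.2]
grip_width: 0.0533
grip_force: 0.0
```

Request:
{"op": "arm_command", "data": {"plan": [[[0,0,0,0,0,0,0.1],[0,0,0,0,0,0,0.2],[0,0,0,0,0,0,0.4],[0,0,0,0,0,0,1],[0,0,0,0,0,0,1],[0,0,0,0,0,0,1]]]}}

```text
time_s: 29.7
ee_pos: [0.4964, 0.2753, 0.0083]
eef_rot: [-3.141, -0.001, 0.049]
force: [-1.7, -1.5, 5.6]
grip_width: 0.0377
grip_force: 15.0
```

Converted, -120 mm is -0.16, -110 mm is -0.1467.

Request:
{"op": "arm_command", "data": {"plan": [[[0,0,-0.0013,0,0,0,1],[0,0,-0.0053,0,0,0,1],[0,0,-0.0133,0,0,0,1],[0,0,-0.0267,0,0,0,1],[0,0,-0.0467,0,0,0,1],[0,0,-0.0733,0,0,0,1],[0,0,-0.1,0,0,0,1],[0,0,-0.1267,0,0,0,1],[0,0,-0.1467,0,0,0,1],[0,0,-0.16,0,0,0,1],[0,0,-0.16,0,0,0,1],[0,0,-0.16,0,0,0,1]]]}}

```text
time_s: 30.9
ee_pos: [0.4959, 0.2751, 0.1275]
eef_rot: [3.142, 0.0, 0.049]
force: [-1.2, 0.3, -1.6]
grip_width: 0.0379
grip_force: 15.0
```

Run:
```python
from h import *
go((501,-4.6,130,-8.5))
z=ctrl.get_obs()["ee_pos"][2]+.028
for n in("top","wrist"):layers(n,(z,),(.35,.66,.2,.36))
```

```text
t 30.9 ee [495.9 275.1 127.5] yaw 2.8 w 37.9 q6 1.96
(501, -4.6, 130, -8.5) -> [-8.6, 279.7, -2.4] [0.0, 0.0, 0.197]
top 0.15552615707822404 737 [494.6 272.7 179.5  32.2   2.5] 0.1538
wrist 0.15552615707822404 11887 [502.3 276.2 164.4  61.4   2.8] 0.1534
```

Converted, 279.7 mm is 0.3729, -7.8 mm is -0.0104, 0.197 rad is 0.1254.

Request:
{"op": "arm_command", "data": {"plan": [[[0,0.0133,-0.0067,0,0,0,1],[-0.0013,0.0467,-0.0133,0,0,0.0127,1],[-0.0027,0.0933,-0.02,0,0,0.0318,1],[-0.004,0.14,-0.02,0,0,0.0509,1],[-0.0053,0.1867,-0.02,0,0,0.0637,1],[-0.0067,0.2333,-0.02,0,0,0.0828,1],[-0.008,0.28,-0.02,0,0,0.1019,1],[-0.0093,0.32,-0.0133,0,0,0.1146,1],[-0.0104,0.3533,-0.0067,0,0,0.1254,1],[-0.0104,0.3729,-0.0027,0,0,0.1254,1],[-0.0104,0.3729,-0.0027,0,0,0.1254,1],[-0.0104,0.3729,-0.0027,0,0,0.1254,1]]]}}

```text
time_s: 32.2
ee_pos: [0.5019, -0.0042, 0.1298]
eef_rot: [-3.141, 0.0, -0.148]
force: [-0.4, 0.4, -1.6]
grip_width: 0.038
grip_force: 15.0
```

Converted, 85 mm is 0.1133, 80 mm is 0.1067.

Request:
{"op": "arm_command", "data": {"plan": [[[0,0,0.02,0,0,0,1],[0,0,0.0533,0,0,0,1],[0,0,0.0867,0,0,0,1],[0,0,0.1067,0,0,0,1],[0,0,0.1133,0,0,0,1],[0,0,0.1133,0,0,0,1],[0,0,0.1133,0,0,0,1]]]}}

```text
time_s: 32.9
ee_pos: [0.5025, -0.0041, 0.0456]
eef_rot: [-3.141, -0.001, -0.148]
force: [0.5, -0.9, -1.6]
grip_width: 0.0378
grip_force: 15.0
```

Run:
```python
from h import *
z=ctrl.get_obs()["ee_pos"][2]+.0265
for n in("top","wrist","scene"):layers(n,(z,),(.35,.66,-.1,.1),n+"7")
go((501.9,-4.7,18.5,-8.5))
```

```text
wrist 0.0720957752708528 11987 [508.2  -4.6 166.4  61.5  -8.4] 0.0721
scene 0.0720957752708528 514 [519.2  -7.3 147.6  53.8  -9.8] 0.0713
t 33.05 ee [502.4  -4.4  45.5] yaw -8.48 w 37.7 q6 1.64
(501.9, -4.7, 18.5, -8.5) -> [-0.5, 0.4, 27.0] [-0.0, -0.001, 0.0]
```

View pics/scene7.png

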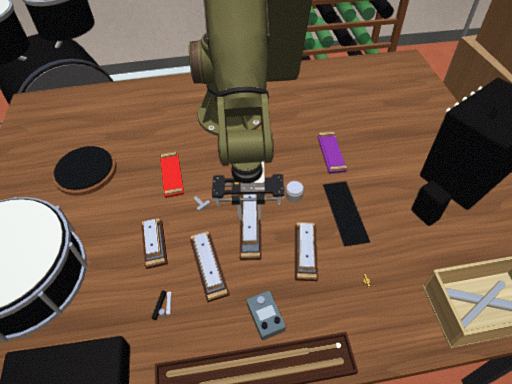

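Three bells sit in their cradles (153,240), (208,265) and (306,250). Bell_d hangs over its cradle at (250,225), so I'll lower it.

Converted, 27 mm is 0.036, 26 mm is 0.0347.

Request:
{"op": "arm_command", "data": {"plan": [[[-0.0007,0.0005,0.0133,0,0,0,1],[-0.0007,0.0005,0.0253,0,0,0,1],[-0.0007,0.0005,0.032,0,0,0,1],[-0.0007,0.0005,0.0347,0,0,0,1],[-0.0007,0.0005,0.036,0,0,0,1],[-0.0007,0.0005,0.036,0,0,0,1]]]}}

```text
time_s: 33.65
ee_pos: [0.5012, -0.0049, 0.0181]
eef_rot: [3.141, 0.001, -0.148]
force: [-6.6, -0.3, 10.0]
grip_width: 0.0378
grip_force: 15.0
```

Converted, 1 mm is 0.0013, 0.5 mm is 0.0007.

Request:
{"op": "arm_command", "data": {"plan": [[[0,0,0.0007,0,0,0,1],[0,0,0.0013,0,0,0,1],[0,0,0.0013,0,0,0,1]]]}}

```text
time_s: 33.95
ee_pos: [0.5016, -0.0049, 0.0178]
eef_rot: [3.142, -0.0, -0.148]
force: [-7.2, -0.3, 17.6]
grip_width: 0.0381
grip_force: 15.0
```

In contact. Ease off, release, rise.

Converted, -190 mm is -0.2533, -150 mm is -0.2.

Request:
{"op": "arm_command", "data": {"plan": [[[0,0,-0.0013,0,0,0,1],[0,0,-0.0013,0,0,0,0.15],[0,0,-0.0013,0,0,0,0.05],[0,0,-0.0013,0,0,0,-0.1],[0,0,-0.0013,0,0,0,-0.4],[0,0,-0.0013,0,0,0,-0.4],[0,0,-0.0133,0,0,0,-0.4],[0,0,-0.04,0,0,0,-0.4],[0,0,-0.0933,0,0,0,-0.4],[0,0,-0.1467,0,0,0,-0.4],[0,0,-0.2,0,0,0,-0.4],[0,0,-0.2533,0,0,0,-0.4]]]}}

```text
time_s: 35.15
ee_pos: [0.501, -0.0048, 0.2092]
eef_rot: [-3.142, -0.001, -0.148]
force: [0.3, 0.9, -0.4]
grip_width: 0.0657
grip_force: 0.0
```

Converted, -80 mm is -0.1067, -60 mm is -0.08.

Request:
{"op": "arm_command", "data": {"plan": [[[-0.0267,0,-0.0267,0,0,0,-0.4],[-0.0667,0,-0.0533,0,0,0,-0.4],[-0.1067,0,-0.08,0,0,0,-0.4],[-0.1067,0,-0.08,0,0,0,-0.4],[-0.1067,0,-0.08,0,0,0,-0.4]]]}}

```text
time_s: 35.65
ee_pos: [0.4223, 0.007, 0.2675]
eef_rot: [-3.141, -0.002, -0.148]
force: [0.3, -0.8, -1.0]
grip_width: 0.0659
grip_force: 0.0
```

Run:
```python
from h import *
for k,B in dict(d=(.38,.62,-.07,.06),a=(.44,.6,-.33,-.22),b=(.52,.7,.07,.19),c=(.51,.71,-.19,-.08)).items():
    print(k)
    for n in("scene","top","wrist"):layers(n,(.045,),B,"w8" if n=="wrist" else None)
go((501,-4.6,200,-8.5))
```

```text
d
scene 0.045 622 [502.1  -4.5 179.2  30.9  -8.9] 0.0442
top 0.045 81 [582.6 -18.   31.1  11.3  89.4] 0.0443
wrist 0.045 2822 [500.6  -4.5 176.9  31.3  -9. ] 0.0448
a
scene 0.045 393 [ 516.1 -274.8  108.4   33.9    5.2] 0.0455
top 0.045 686 [ 515.2 -275.1  105.3   34.4    4.9] 0.0446
wrist 0.045 1654 [ 515.4 -273.3  105.1   35.4    5.4] 0.0446
b
scene 0.045 525 [613.7 130.2 130.   33.2 -14.1] 0.0445
top 0.045 570 [611.5 129.4 127.5  32.8 -12.3] 0.0447
wrist 0.045 2270 [609.6 130.2 127.   32.9 -12.7] 0.0448
c
scene 0.045 655 [ 611.9 -131.1  154.6   33.    10.2] 0.0451
top 0.045 683 [ 628.2 -129.2  116.5   32.5   10.7] 0.0446
wrist 0.045 1897 [ 585.4 -134.9  107.1   33.3    9.7] 0.0447
t 36.25 ee [422.3   7.  266.6] yaw -8.49 w 65.8 q6 1.65
(501, -4.6, 200, -8.5) -> [79.5, -0.2, 66.6] [0.0, 0.0, 0.0]
```

View pics/w8.png

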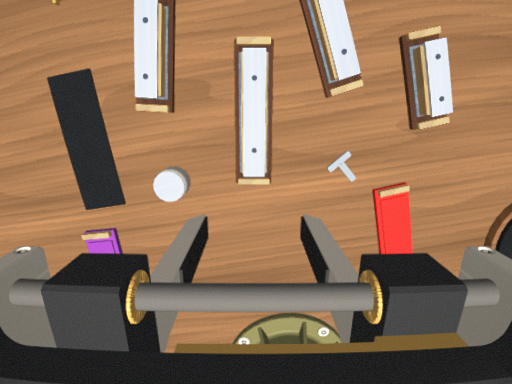

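The wrist view shows bell_d (255,110) centred between its stops, with the others in their cradles at (153,55), (335,45) and (430,78). All four measure within about 1–2 mm of centre, so I'll hand in.

```bash
python3 -c "
from station import ctrl
print(ctrl.hand_in())"
```

```text
the job is handed in; nothing more can be done
None
```

All four bells are lying bar up in their matching cradles, within about 1–2 mm of centre and about 1° of in line by camera, and the job was handed in at about 36 s of the 106 s allowed; no verdict was returned.

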